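# Seat a window cell in a light-transmission checker

### The arm

A 7-joint arm with a two-finger parallel gripper is mounted at the origin on the work surface. World frame = base frame: x ahead of the robot, y to its left, z up, the work surface at z = 0. Lengths are in m, angles in rad, forces in N, time in s.
With the tool pointing down it reaches from about 0.4 to 0.9 m from the base axis. Payload 5.6 kg.
Tool frame: the origin (TCP) lies between the finger pads; the fingertips stand 22 mm ahead of it and the grasp point (between the pads) lies 3 mm ahead of it; z points along the fingers, y is the direction in which the jaws open and shut (so a half turn about z gives the same grasp; the last joint's range is limited). The gripper opens to 92 mm and grips with 3 to 60 N. Pads are 20 mm wide; open, the fingers measure 128 mm over their backs; the gripper's body (75 mm by 189 mm) begins 69 mm behind the grasp point.
Start: joints at [-1.365, 0.468, -0.012, 1.603, 0.006, 1.071, -0.056], TCP at [0.16, 0.63, 0.237] pointing down, gripper open.
Joint ranges: [-2.53, 2.53], [-0.31, 2.02], [-1.57, 1.55], [0.28, 2.44], [-1.29, 4.43], [0.15, 1.84], [-2.92, 2.92]. Speed limits (rad/s): [2.57, 2.57, 3.14, 3.14, 3.14, 3.14, 3.14].

### API

Orientations are given as a unit quaternion [w, x, y, z].
In Python, from bench import bot, eyes gives the robot as it stands. The module is installed in compiled form; this text tells all that it offers.
- The arm moves only by the tool send_rows, never from a script. Its argument "increments" is a list of rows, each a list of 2 entries, a list of its own where there are three numbers: the shift along the tool's x, y, z in m, then the turn, a rotation vector about the tool's x, y, z in degrees. A call has exactly 5 rows; each row is the pose to reach, as a shift and turn from the pose commanded when the call began, along the tool's axes at that moment; what a row does not reach only later rows make up. A row lasts 1/8 s, in which the tool goes at most 62.5 mm and 10.7 degrees, less where a joint would pass 70% of its speed; a pose out of reach is approached as far as the arm can. A call with a gripper value outside its range is refused whole. "hand" is the closure in counts, from 0 (fully open) to 255 (shut), set as the call begins (left out, the last holds). The fingers move at their own pace and stop on an object; "grip_force" is the grip in N (left out, the last holds). Time passes only in rows, so rows that repeat a pose let the fingers close, or fill a call up. It gives the time, the measured TCP pose, the force and the opening at its end, in the units of the state.
- bot.get_state(): the state, without advancing time (a new reading comes with each control period).
- eyes.capture(name): name is "scene" or "top" or "wrist"; returns the picture (400x640x3 uint8, red, green, blue); there is no depth.
- eyes.get_calibration(name): a dict with "K" (3x3 intrinsics, pixels), "rvec" (rotation vector, rad) and "tvec" (3), from world to camera coordinates, as OpenCV has them. Camera axes: x right, y down, z forward; pixel columns grow to the right and rows downward; lengths in m; the calibration is good to about 2 mm. A picture is of the moment at which its call begins: read the wrist's pose just before it. get_calibration takes no time and is no camera call; for the wrist camera it gives the pose at the moment of the call.
- bot.hand_in(): hands the job in, once; it reports no verdict.
Trained networks look in the newest picture that a camera, given by its name, has taken for a name from the list of things; names that differ only in an ending like _2 or _b are one class to them, and where a whole thing is asked for, a point or a joint stands for the part that bears it (a point fixed in the world has none). Each returns a list of dicts, best first, with "confidence" (0 to 1); they miss things now and then, are a little off and sometimes report something else, mostly with a low value. They report only what shows in the picture. A call takes as long as a camera call. They do not tell look-alikes from the thing itself.
- eyes.masks_of(camera, thing): "mask" (400x640 bool, what is visible of it) and "extent" ([centre column, centre row, width, height] in pixels, round what is visible of it).
- eyes.spot_point(camera, thing): "pixel" ([column, row] in pixels: a listed point, or the origin of a listed thing).
The state is a dict: "clock": time; "joint_pos": joint angles; "joint_velocities": joint speeds; "tau": joint torques, N m; "ee_pos": TCP position; "ee_rot": TCP orientation; "wrist_force": force on the tool from outside, world axes, zero at the start; "ft_torque": the same for the moment, N m; "finger_gap": opening from 0.0 (shut) to 1.0 (fully open).
Only numpy, scipy, OpenCV 4.12 (cv2) and the standard library are available. Lean on these libraries where they do the work, as an engineer would, in place of code of your own. Each camera call takes 0.05 s, during which the arm holds its last target. There are 200 camera calls.

### The job

Take the window cell by its fin from the tray and set it in the light checker's well with its two clear faces towards the lamp and the detector: the steel fork that boxes it in is clamped somewhere along the light path, so feel for the opening by sliding the cell lightly on top of it. Push the cell down past the sprung shoe onto the well's floor, press it home with about 20 N for half a second, and let go, leaving it fully home, square to the light path and upright. It is glass, so keep it from being tipped over or bearing on the checker with more than 40 N, and leave the blank plug, the tin and the screwdriver where they are.

Things in the scene. Friction and masses are not known exactly. Their poses are not given: they have to be found in the camera images.
- cell: window cell, loose, about 120 g, standing on the tray. Square aluminium body 30 x 30 x 50 mm high (lowest 4 mm stepped in to 26 x 26), solid grip fin on top. Origin: centre of the underside, z up, x the normal of the two clear glass faces; the closed metal faces look along y. A half turn makes no difference
- fin (a point): point on the cell's grip fin, 73 mm above the underside, axes as the cell's. The fin is 26 mm long (x), 14 mm thick (y) and reaches from 50 to 88 mm above the underside; grip it across the 14 mm
- checker: light checker, fixed: white base 210 x 130 x 17 mm, well in the middle (aluminium side walls, steel fork), two grey housings (lamp under the round steel cap at -x, detector at +x) that begin 45 mm from the centre and rise to 80 mm (cap 92 mm). Origin: centre of the underside; x is the light path, z up. Well walls are 60 mm above the bench
- seat: hard steel floor of the well, top 20 mm above the bench, origin: middle of the light path on it; axes as the checker's. Along y the home cell is centred on y = 0, held between the datum wall (face y = -15 mm; above 31 mm a steep lead-in leans out to y = -18 mm at 40 mm up) and the shoe. Along x it may stand wherever the fork lets it: what counts is that it is home and square
- shoe: black sprung shoe on the seat's +y side, 44 mm wide along x. Origin: middle of its face, 11.5 mm above the seat; at rest the face is at y = 11 mm, 4 mm in the cell's way. Its steep sloped top, 20 to 41 mm above the seat, lets a descending cell push it towards +y: spring 1.2 N at rest, 2.8 N with the cell in, holding it to the datum wall; drag up to 10 N
- mouth (a point): point over the well's middle, 40 mm above the seat, at the height of the flat tops of the steel fork. The fork's two end walls, 32.4 mm apart (1.2 mm of play each side of the cell) and 13.5 mm thick, are clamped up to 7 mm off the middle along x, either way. This offset is NOT in the measured poses: slide the cell along x on the flat tops until it drops in
- tray: black plastic tray 200 x 110 mm, fixed; floor 6 mm above the bench, rim 12 mm above the bench. Origin: centre of the underside. The cell stands on its -x half, the blank on its +x half
- blank: bystander: solid metal blank plug on the tray, 30 x 30 x 34 mm with a 14 mm round knob on top (46 mm in all), no windows. Origin: centre of the underside
- tin: bystander: closed steel tin, 54 mm in diameter, 60 mm high. Origin: centre of the underside
- driver: bystander: screwdriver lying on the bench, roughly along x. Origin: under its middle
Things that resemble listed ones, but are neither listed nor needed, are in the scene too. What is shaped like the cell but brown or orange is not meant. Of the things that look like the checker, the larger one is meant.

How it is judged:
By the outcome, as a careful person would: the job done as asked, in the order asked, and still so for the second after the job is handed in, with the robot touching nothing.
It also fails if it takes over 72 s, if anything falls off the work surface, if the arm or the gripper's body presses on something with over 40 N, if the wrist force passes 120 N, or if a joint passes its speed limit or range.

## Working session

There is one attempt and no reset: what is moved stays moved. The work goes in short steps, Python scripts to look and compute and a tool call to move; the robot and the scene stay as the last step left them, time stands still between calls to the robot, and variables do not carry over. Pictures are saved under pics/ and viewed, about 8 in all and at most 12, crops included, and the job is handed in when it is done.

Besides the shell and the picture viewer there is one more tool, called after "Call:" as name(argument=value, ...) on one line, values as JSON. send_rows: Moves the arm, as the interface text tells. Its arguments: {"type":"object","properties":{"increments":{"type":"array","items":{"type":"array"}},"hand":{"type":"number"},"grip_force":{"type":"number"}},"required":["increments"]}

```bash
mkdir -p pics; cat > h.py <<'E'
import numpy as np, cv2
from bench import bot, eyes
from scipy.spatial.transform import Rotation as R
def cal(n):
    c=eyes.get_calibration(n); return np.array(c["K"],float),np.array(c["rvec"],float),np.array(c["tvec"],float)
def ray(n,px,z,c=None):
    K,r,t=c or cal(n); M=cv2.Rodrigues(r)[0]; o=-M.T@t
    d=M.T@np.linalg.inv(K)@np.array([px[0],px[1],1.]); return o+d*(z-o[2])/d[2]
def proj(n,P,c=None):
    K,r,t=c or cal(n); return cv2.projectPoints(np.array(P,float).reshape(-1,3),r,t,K,None)[0].reshape(-1,2)
def save(im,f,crop=None,s=1):
    if crop: im=im[crop[1]:crop[3],crop[0]:crop[2]]
    cv2.imwrite("pics/"+f,cv2.resize(im[:,:,::-1],None,fx=s,fy=s,interpolation=cv2.INTER_CUBIC))
def st():
    s=bot.get_state(); q=s["ee_rot"]; print("t",s["clock"],"p",np.round(s["ee_pos"],4),"q",np.round(q,4),"F",np.round(s["wrist_force"],2),"M",np.round(s["ft_torque"],2),"gap",round(s["finger_gap"],3)); return s
E
python3 - <<'E'
from h import *
s=st()
a=eyes.capture("scene");b=eyes.capture("top")
save(np.vstack([a,b]),"a.png",s=0.75); save(a,"sc.png"); save(b,"top.png")
print(R.from_quat(np.roll(s["ee_rot"],-1)).as_matrix().round(3))
Z=dict(cell=0.006,fin=.079,checker=0,seat=.02,mouth=.06,shoe=.0315,tray=0,blank=.006,tin=0,driver=0)
for n in ("top","scene"):
  for k,z in Z.items():
    print(n,k,[(np.round(d["pixel"]).tolist(),round(d["confidence"],2),ray(n,d["pixel"],z).round(3).tolist()) for d in eyes.spot_point(n,k)[:4]])
E
```

```text
t 0.0 p [0.16   0.6294 0.2356] q [-0.000e+00  1.241e-01  9.923e-01 -9.000e-04] F [-0.31 -0.51 -0.43] M [-0.04 -0.03  0.01] gap 0.999
[[-0.969  0.246 -0.   ]
 [ 0.246  0.969 -0.002]
 [-0.    -0.002 -1.   ]]
top cell [([209.0, 234.0], 0.9, [0.491, 0.309, 0.006]), ([254.0, 237.0], 0.79, [0.487, 0.204, 0.006]), ([206.0, 268.0], 0.72, [0.413, 0.312, 0.006])]
top fin [([194.0, 275.0], 0.78, [0.408, 0.314, 0.079]), ([195.0, 232.0], 0.64, [0.498, 0.315, 0.079]), ([266.0, 223.0], 0.64, [0.521, 0.167, 0.079])]
top checker [([440.0, 232.0], 0.83, [0.511, -0.224, 0.0]), ([402.0, 140.0], 0.61, [0.725, -0.135, 0.0]), ([335.0, 259.0], 0.22, [0.442, 0.016, 0.0])]
top seat [([447.0, 234.0], 0.54, [0.509, -0.234, 0.02]), ([401.0, 136.0], 0.41, [0.73, -0.129, 0.02]), ([448.0, 240.0], 0.36, [0.493, -0.236, 0.02])]
top mouth [([407.0, 137.0], 0.86, [0.718, -0.132, 0.06]), ([449.0, 233.0], 0.62, [0.512, -0.226, 0.06])]
top shoe [([243.0, 238.0], 0.69, [0.486, 0.225, 0.031]), ([452.0, 239.0], 0.58, [0.497, -0.241, 0.031]), ([406.0, 140.0], 0.43, [0.717, -0.138, 0.031])]
top tray [([265.0, 217.0], 0.96, [0.
[... 444 characters left out ...]
409.0, 211.0], 0.67, [0.491, 0.209, 0.079])]
scene checker [([190.0, 258.0], 0.6, [0.723, -0.132, 0.0]), ([219.0, 188.0], 0.59, [0.503, -0.229, 0.0])]
scene seat []
scene mouth [([215.0, 168.0], 0.73, [0.516, -0.224, 0.06]), ([186.0, 242.0], 0.6, [0.743, -0.114, 0.06])]
scene shoe [([218.0, 177.0], 0.69, [0.506, -0.226, 0.031]), ([189.0, 245.0], 0.65, [0.723, -0.129, 0.031]), ([324.0, 202.0], 0.6, [0.479, 0.024, 0.031])]
scene tray [([384.0, 251.0], 0.94, [0.531, 0.182, 0.0])]
scene blank [([380.0, 262.0], 0.57, [0.572, 0.188, 0.006])]
scene tin [([324.0, 204.0], 0.92, [0.444, 0.008, 0.0]), ([267.0, 264.0], 0.15, [0.671, 0.004, 0.0])]
scene driver [([265.0, 268.0], 0.62, [0.68, 0.005, 0.0])]
```

View pics/a.png

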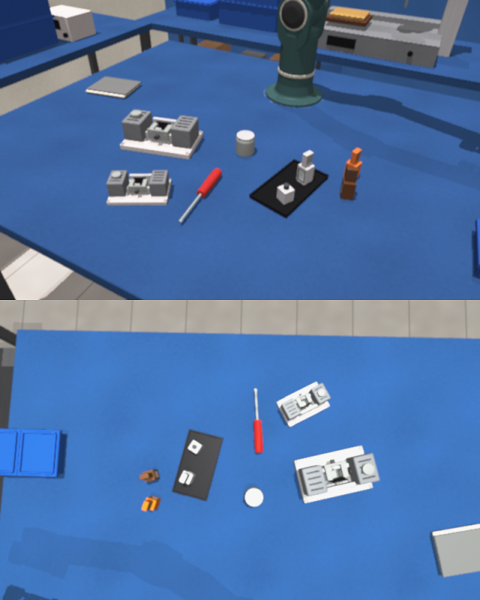

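```bash
python3 - <<'E'
import cv2,numpy as np
t=cv2.imread("pics/top.png");s=cv2.imread("pics/sc.png")
f=lambda im,x,y,w,h,k:cv2.resize(im[y:y+h,x:x+w],None,fx=k,fy=k,interpolation=cv2.INTER_CUBIC)
A=f(t,170,170,130,130,3);B=f(t,370,100,130,170,3);C=f(s,340,180,160,130,3)
o=np.zeros((400+510,480+400,3),np.uint8)
o[:390,:390]=A;o[:510,400:790]=B;o[515:905,:480]=C[:390]
cv2.imwrite("pics/b.png",cv2.resize(o,None,fx=.65,fy=.65,interpolation=cv2.INTER_AREA) if 0 else o[:905,:790][::1])
cv2.imwrite("pics/b.png",cv2.resize(o[:905,:790],(523,600),interpolation=cv2.INTER_AREA))
E
```

```text
(no output)
```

View pics/b.png

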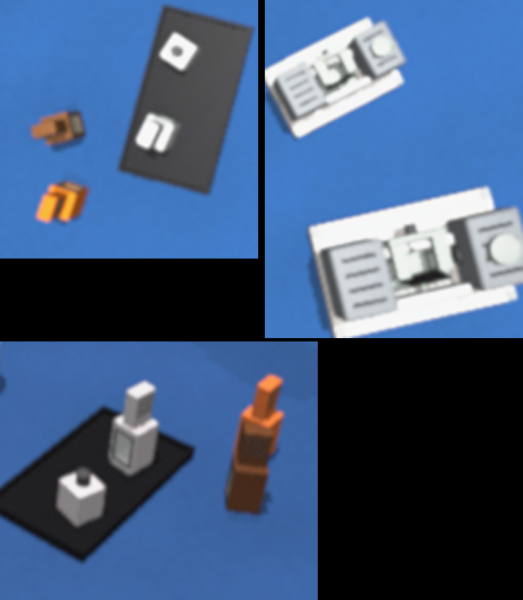

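The picture shows four candidates for the cell. The silver one on the tray, at top (254,237), fits the description. The brown one at (209,234) and the orange one at (206,268) stand off the tray and have the wrong colour, and the blank at (260,200) has a knob. There are two checkers, at top (440,232) and (402,140). The one at (440,232) is larger, so it is the one meant, and its lamp cap is at the right, so checker +x points to world +y.

```bash
cat >> h.py <<'E'
def rot(s): return R.from_quat(np.roll(s["ee_rot"],-1)).as_matrix()
def plan(P,Rt):
    s=bot.get_state(); A=rot(s); 
    print("shift",(A.T@(np.array(P)-s["ee_pos"])).round(4),"turn",R.from_matrix(A.T@Rt).as_rotvec(degrees=True).round(2))
def down(yaw): # tool y axis at world yaw (deg), z down
    y=np.array([np.cos(np.radians(yaw)),np.sin(np.radians(yaw)),0]);z=np.array([0,0,-1.]);return np.column_stack([np.cross(y,z),y,z])
E
python3 - <<'E'
from h import *
s=bot.get_state();A=rot(s)
K,r,t=cal("wrist");M=cv2.Rodrigues(r)[0]
print(K.round(1).tolist(),"cam pos in tool",(A.T@(-M.T@t-s["ee_pos"])).round(4),"cam axes in tool\n",(A.T@M.T).round(3))
for n in ("top","scene"):
  K,r,t=cal(n);print(n,(-cv2.Rodrigues(r)[0].T@t).round(3))
def rect(mk,z,n):
    c=max(cv2.findContours(mk.astype(np.uint8),0,2)[0],key=cv2.contourArea).reshape(-1,2)
    P=np.array([ray(n,p,z)[:2] for p in c])*1000
    return cv2.minAreaRect(P.astype(np.float32))
eyes.capture("top")
for k in("checker","tray","cell"):
  for d in eyes.masks_of("top",k): print(k,round(d["confidence"],2),np.round(d["extent"]),rect(d["mask"],0.017 if k=="checker" else .012,"top"))
plan([.45,.2,.3],down(90))
E
```

```text
[[337.7, 0.0, 318.1], [0.0, 337.7, 198.9], [0.0, 0.0, 1.0]] cam pos in tool [ 0.0724 -0.0011 -0.1485] cam axes in tool
 [[-0.002 -0.966 -0.26 ]
 [ 1.    -0.002 -0.   ]
 [-0.    -0.26   0.966]]
top [0.53  0.039 0.847]
scene [1.237 0.392 0.609]
checker 0.92 [448. 233. 114.  72.] ((515.604736328125, -239.97837829589844), (132.1664581298828, 241.86195373535156), 14.134978294372559)
checker 0.83 [403. 139.  69.  61.] ((728.112548828125, -139.911865234375), (86.45439910888672, 156.21792602539062), 28.913345336914062)
tray 0.78 [264. 220.  67.  93.] ((529.9549560546875, 184.69876098632812), (110.68004608154297, 199.35150146484375), 76.90860748291016)
cell 0.74 [200. 270.  26.  23.] ((409.4120788574219, 321.62408447265625), (44.8089714050293, 55.20328140258789), 3.170912027359009)
cell 0.68 [201. 234.  26.  13.] ((490.865234375, 331.76641845703125), (32.34947967529297, 59.15102767944336), 17.00368309020996)
cell 0.65 [252. 236.  26.  14.] ((489.1885681152344, 215.12750244140625), (39.28754806518555, 41.70905685424805), 65.60662078857422)
shift [-0.3869 -0.3453 -0.0634] turn [  0.     0.   -14.26]
```

Call:
send_rows(increments=[[[-0.03,-0.024,-0.003],[0,0,0]],[[-0.07,-0.055,-0.006],[0,0,0]],[[-0.11,-0.086,-0.01],[0,0,0]],[[-0.15,-0.118,-0.014],[0,0,0]],[[-0.19,-0.15,-0.018],[0,0,0]]])

```text
clock: 1.92
ee_pos: [0.3083, 0.4364, 0.255]
ee_rot: [0.0, 0.124, 0.992, 0.0]
wrist_force: [0.2, 0.4, 0.2]
finger_gap: 1.003
```

Call:
send_rows(increments=[[[-0.04,-0.032,-0.003],[0,0,0]],[[-0.085,-0.067,-0.006],[0,0,0]],[[-0.13,-0.103,-0.01],[0,0,0]],[[-0.175,-0.138,-0.013],[0,0,0]],[[-0.215,-0.17,-0.016],[0,0,0]]])

```text
clock: 2.55
ee_pos: [0.475, 0.2183, 0.2711]
ee_rot: [0.0, 0.124, 0.992, 0.0]
wrist_force: [0.0, 0.0, -0.1]
finger_gap: 0.997
```

Call:
send_rows(increments=[[[-0.01,-0.007,0],[0,0,0]],[[-0.016,-0.011,0],[0,0,0]],[[-0.016,-0.011,0],[0,0,0]],[[-0.016,-0.011,0],[0,0,0]],[[-0.016,-0.011,0],[0,0,0]]])

```text
clock: 3.18
ee_pos: [0.486, 0.2064, 0.2705]
ee_rot: [-0.0, 0.123, 0.992, 0.0]
wrist_force: [-0.4, -0.3, 0.3]
finger_gap: 1.005
```

```bash
python3 - <<'E'
from h import *
s=st();c=cal("wrist");im=eyes.capture("wrist");save(im,"w1.png")
for k,z in (("fin",.079),("cell",.006)):
  for d in eyes.spot_point("wrist",k): print(k,np.round(d["pixel"]),round(d["confidence"],2),ray("wrist",d["pixel"],z,c).round(4))
p=proj("wrist",[[.487,.205,.079]],c)[0].astype(int);print(p)
x,y=p;x0,y0=max(0,x-100),max(0,y-75);save(im,"w1c.png",(x0,y0,x0+200,y0+150),4);print(x0,y0)
np.savez("w1.npz",K=c[0],r=c[1],t=c[2])
E
```

```text
t 3.175 p [0.486  0.2064 0.2705] q [-1.000e-04  1.232e-01  9.924e-01  1.000e-04] F [-0.42 -0.32  0.32] M [0.   0.03 0.01] gap 1.005
fin [322. 185.] 0.73 [0.4906 0.2087 0.079 ]
fin [406.  79.] 0.66 [0.4106 0.3111 0.079 ]
fin [320. 172.] 0.2 [0.4776 0.2099 0.079 ]
cell [324. 172.] 0.78 [0.4914 0.2117 0.006 ]
cell [390.  84.] 0.73 [0.4098 0.3109 0.006 ]
cell [407. 149.] 0.56 [0.4885 0.3162 0.006 ]
[318 182]
218 107
```

View pics/w1c.png

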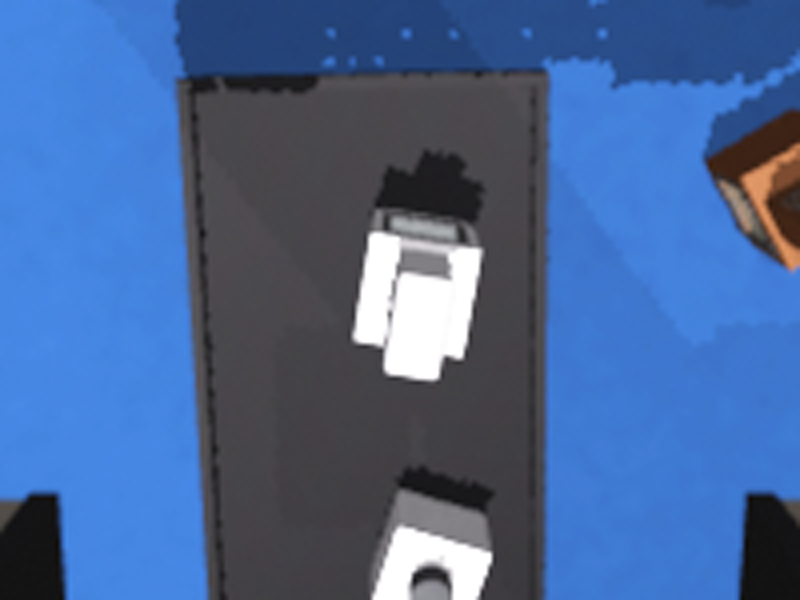

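This is the silver cell on the tray: glass face at crop (425,225), fin top at about crop (418,326), full picture (322,188). Next I fit the fin top corners.

```bash
python3 - <<'E'
from h import *
d=np.load("w1.npz");c=(d["K"],d["r"],d["t"])
im=cv2.cvtColor(cv2.imread("pics/w1.png"),6).astype(float)
q=np.array([[398,272],[452,277],[438,381],[384,374]])/4+[218-.375,107-.375]
P=np.array([ray("w",p,.094,c) for p in q]); print(P.round(4).tolist(),"ctr",P.mean(0).round(4))
e=((P[0]-P[3])+(P[1]-P[2]))/2; f=((P[1]-P[0])+(P[2]-P[3]))/2
print("len",np.linalg.norm(e),"th",np.linalg.norm(f),"yaw x",np.degrees(np.arctan2(e[1],e[0])),"yaw y",np.degrees(np.arctan2(f[1],f[0])))
b=np.array([[372,232],[483,248],[465,360],[353,343]])/4+[218-.375,107-.375]
P=np.array([ray("w",p,.056,c) for p in b]); print("body",P.mean(0).round(4))
for i,j in((0,1),(1,2),(2,3),(3,0)):
  v=P[j]-P[i];print(np.linalg.norm(v).round(4),np.degrees(np.arctan2(v[1],v[0])).round(1))
E
```

```text
[[0.4763, 0.2068, 0.094], [0.4807, 0.2193, 0.094], [0.5055, 0.2097, 0.094], [0.5005, 0.197, 0.094]] ctr [0.4908 0.2082 0.094 ]
len 0.02635159093888566 th 0.013436647400490023 yaw x 158.39082862006174 yaw y 69.2205968865099
body [0.4913 0.2086 0.056 ]
0.0305 67.5
0.0318 -22.4
0.0315 -113.2
0.0315 155.8
```

Call:
send_rows(increments=[[[-0.004,0.003,0.02],[0,0,4]],[[-0.0044,0.0034,0.06],[0,0,8.3]],[[-0.0044,0.0034,0.1],[0,0,8.3]],[[-0.0044,0.0034,0.12],[0,0,8.3]],[[-0.0044,0.0034,0.12],[0,0,8.3]]])

```text
clock: 3.95
ee_pos: [0.4907, 0.2073, 0.1492]
ee_rot: [-0.001, 0.195, 0.981, -0.001]
wrist_force: [-0.7, 0.8, 0.8]
finger_gap: 1.001
```

```bash
python3 - <<'E'
from h import *
st();plan([.4911,.2086,.082],down(67.5))
c=cal("wrist");im=eyes.capture("wrist");save(im,"w2.png",(160,60,480,400),1.7)
for n,z in(("fin",.079),("cell",.006)):print([(np.round(d["pixel"]),ray("w",d["pixel"],z,c).round(4)) for d in eyes.spot_point("wrist",n)[:1]])
E
```

```text
t 3.95 p [0.4907 0.2073 0.1492] q [-0.0013  0.1955  0.9807 -0.0011] F [-0.68  0.81  0.76] M [-0.05  0.03  0.05] gap 1.001
shift [-0.      0.0015  0.0672] turn [-0.16 -0.12 -0.05]
[(array([480., 157.]), array([0.4918, 0.319 , 0.079 ]))]
[(array([321., 193.]), array([0.4913, 0.2079, 0.006 ]))]
```

View pics/w2.png

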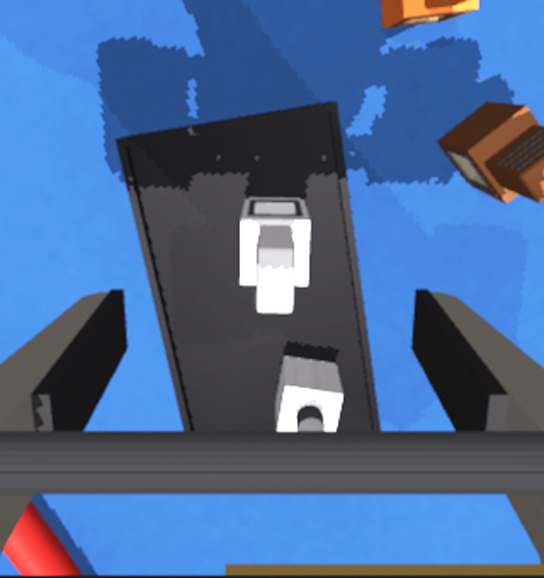

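The cell sits square between the fingers (crop (275,260), jaws at x 120 and 420). Next: go down, close, and lift slightly.

Call:
send_rows(increments=[[[0,0.001,0.015],[0,0,0]],[[0,0.0015,0.035],[0,0,0]],[[0,0.0015,0.055],[0,0,0]],[[0,0.0015,0.067],[0,0,0]],[[0,0.0015,0.067],[0,0,0]]])

```text
clock: 4.72
ee_pos: [0.4919, 0.2089, 0.0828]
ee_rot: [-0.001, 0.196, 0.981, -0.0]
wrist_force: [-0.4, 0.2, 0.0]
finger_gap: 0.999
```

Call:
send_rows(increments=[[[0,0,0],[0,0,0]],[[0,0,0],[0,0,0]],[[0,0,0],[0,0,0]],[[0,0,0],[0,0,0]],[[0,0,0],[0,0,0]]], hand=255, grip_force=20)

```text
clock: 5.35
ee_pos: [0.4923, 0.2091, 0.0837]
ee_rot: [0.0, 0.196, 0.981, 0.0]
wrist_force: [0.5, 0.2, 0.3]
finger_gap: 0.48
```

Call:
send_rows(increments=[[[0,0,0],[0,0,0]],[[0,0,0],[0,0,0]],[[0,0,0],[0,0,0]],[[0,0,0],[0,0,0]],[[0,0,0],[0,0,0]]], grip_force=50)

```text
clock: 5.98
ee_pos: [0.4923, 0.2091, 0.0836]
ee_rot: [0.0, 0.196, 0.981, 0.0]
wrist_force: [-0.4, -0.4, -0.6]
finger_gap: 0.15
```

```bash
python3 - <<'E'
from h import *
st()
E
```

```text
t 5.975 p [0.4923 0.2091 0.0836] q [0.     0.1956 0.9807 0.    ] F [-0.38 -0.45 -0.57] M [-0.04 -0.09  0.03] gap 0.15
```

The gap of 0.15 is 13.8 mm, which matches the 14 mm fin. Next: lift and carry towards the checker.

Call:
send_rows(increments=[[[0,0,0],[0,0,0]],[[0,0,-0.02],[0,0,0]],[[0,0,-0.06],[0,0,0]],[[0,0,-0.11],[0,0,0]],[[0,0,-0.16],[0,0,0]]])

```text
clock: 6.6
ee_pos: [0.4918, 0.2088, 0.2447]
ee_rot: [-0.0, 0.196, 0.981, -0.0]
wrist_force: [0.9, 0.9, -1.2]
finger_gap: 0.148
```

Call:
send_rows(increments=[[[0,0,-0.018],[0,0,0]],[[0,0,-0.018],[0,0,0]],[[0,0,-0.018],[0,0,0]],[[0,0,-0.018],[0,0,0]],[[0,0,-0.018],[0,0,0]]])

```text
clock: 7.22
ee_pos: [0.4919, 0.2089, 0.2606]
ee_rot: [-0.001, 0.196, 0.981, -0.001]
wrist_force: [-0.2, -0.3, -0.8]
finger_gap: 0.15
```

```bash
python3 - <<'E'
from h import *
s=st();print(np.round(s["joint_pos"],2));plan([.523,-.30,.262],down(12))
E
```

```text
t 7.225 p [0.4919 0.2089 0.2606] q [-6.000e-04  1.956e-01  9.807e-01 -6.000e-04] F [-0.25 -0.3  -0.79] M [-0.06 -0.01 -0.01] gap 0.15
[-0.69  0.25  0.27  1.87 -0.08  1.03  0.79]
shift [-0.224  -0.458  -0.0009] turn [-1.100e-01 -1.000e-02  5.544e+01]
```

Call:
send_rows(increments=[[[-0.015,-0.03,0],[0,0,4]],[[-0.038,-0.078,0],[0,0,9]],[[-0.062,-0.127,0],[0,0,15]],[[-0.087,-0.178,0],[0,0,21]],[[-0.112,-0.229,0],[0,0,27.7]]])

```text
clock: 7.85
ee_pos: [0.5072, -0.0485, 0.2616]
ee_rot: [0.0, 0.427, 0.904, 0.0]
wrist_force: [0.5, -1.5, -2.4]
finger_gap: 0.151
```

Call:
send_rows(increments=[[[-0.045,-0.033,0],[0,0,6]],[[-0.09,-0.066,0],[0,0,12]],[[-0.135,-0.099,0],[0,0,18]],[[-0.175,-0.128,0],[0,0,23]],[[-0.2056,-0.1506,0],[0,0,27.7]]])

```text
clock: 8.48
ee_pos: [0.522, -0.3033, 0.2615]
ee_rot: [0.0, 0.632, 0.775, -0.001]
wrist_force: [0.5, 0.6, -2.3]
finger_gap: 0.148
```

Call:
send_rows(increments=[[[0,0,0],[0,0,0]],[[0,0,0],[0,0,0]],[[0,0,0],[0,0,0]],[[0,0,0],[0,0,0]],[[0,0,0],[0,0,0]]])

```text
clock: 9.1
ee_pos: [0.5237, -0.2991, 0.2617]
ee_rot: [0.0, 0.629, 0.778, 0.0]
wrist_force: [-0.7, -0.6, -1.1]
finger_gap: 0.153
```

```bash
python3 - <<'E'
from h import *
s=st();c=cal("wrist");im=eyes.capture("wrist");save(im,"w3.png");save(im,"w3v.png",s=1.25)
np.savez("w3.npz",K=c[0],r=c[1],t=c[2])
for k,z in (("checker",0),("seat",.02),("mouth",.06),("shoe",.0315)):
  print(k,[(np.round(d["pixel"]),round(d["confidence"],2),ray("wrist",d["pixel"],z,c).round(4)) for d in eyes.spot_point("wrist",k)])
E
```

```text
t 9.1 p [ 0.5237 -0.2991  0.2617] q [0.000e+00 6.286e-01 7.777e-01 2.000e-04] F [-0.74 -0.6  -1.14] M [-0.07  0.07  0.03] gap 0.153
checker [(array([323., 108.]), 0.96, array([ 0.5143, -0.2276,  0.    ])), (array([519.,  67.]), 0.79, array([ 0.7229, -0.1366,  0.    ]))]
seat [(array([322., 110.]), 0.97, array([ 0.5133, -0.2301,  0.02  ])), (array([532.,  66.]), 0.52, array([ 0.7269, -0.1379,  0.02  ]))]
mouth [(array([540.,  62.]), 0.82, array([ 0.7102, -0.1414,  0.06  ])), (array([321., 112.]), 0.75, array([ 0.5125, -0.2315,  0.06  ]))]
shoe [(array([525.,  67.]), 0.77, array([ 0.7125, -0.1424,  0.0315])), (array([312., 109.]), 0.69, array([ 0.503 , -0.231 ,  0.0315]))]
```

View pics/w3v.png

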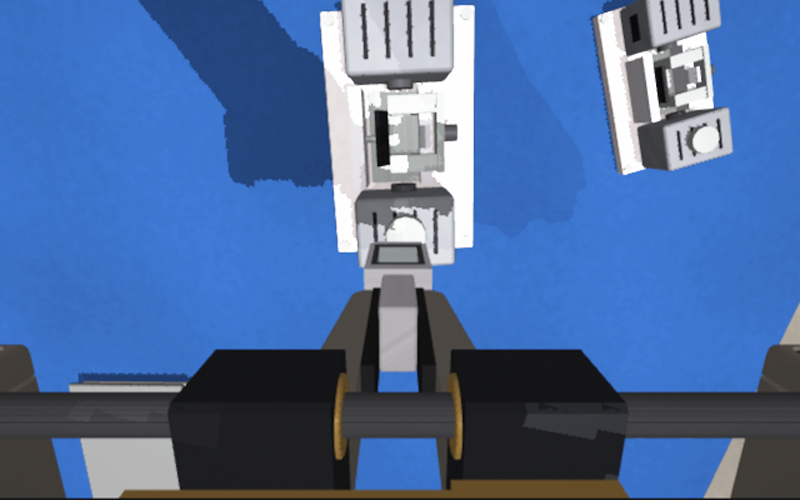

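The view shows the big checker upright in the picture: lamp cap at bottom (405,230), detector at top, black shoe on the left at (382,138), well at about (405,138). The held cell hangs below it at (398,300). Next I enlarge this to fit the pose.

```bash
python3 - <<'E'
import cv2
im=cv2.imread("pics/w3.png")
cv2.imwrite("pics/w3z.png",cv2.resize(im[0:210,245:395],None,fx=4,fy=4,interpolation=cv2.INTER_CUBIC)[:840])
a=cv2.imread("pics/w3z.png");cv2.imwrite("pics/w3z.png",a[0:600] if 0 else cv2.resize(a,(429,600),interpolation=cv2.INTER_AREA))
# stack two halves side by side at 4x: rows 0-105 / 105-210
import numpy as np
cv2.imwrite("pics/w3z.png",np.vstack([cv2.resize(im[55:205,255:390],None,fx=4,fy=4,interpolation=cv2.INTER_CUBIC)]))
E
```

```text
(no output)
```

View pics/w3z.png

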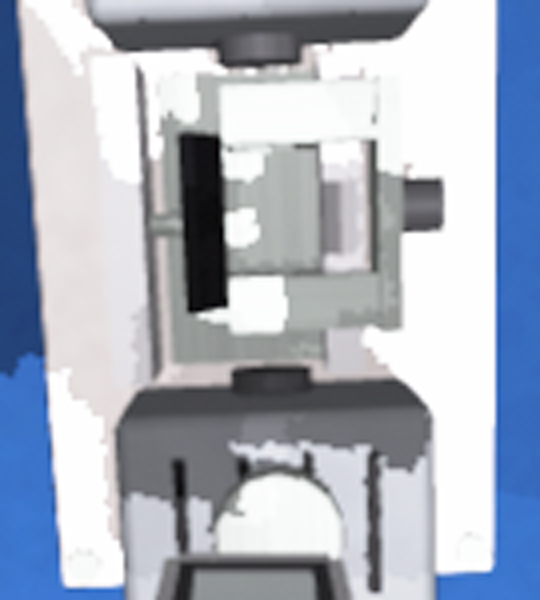

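```bash
python3 - <<'E'
from h import *
from scipy.optimize import least_squares
d=np.load("w3.npz");c=(d["K"],d["r"],d["t"])
Z=lambda u,v:(u/4+255-.375,v/4+55-.375); V=lambda u,v:(u/1.25,v/1.25)
# image: up=+x checker, left=+y
obj=np.array([[-105,65,17],[-105,-65,17],[105,65,17],[105,-65,17]])/1e3
pix=np.array([Z(64,588),Z(494,571),V(321,12),V(474,6)])
def T(p,o): 
  a=p[2];return np.column_stack([p[0]+np.cos(a)*o[:,0]-np.sin(a)*o[:,1],p[1]+np.sin(a)*o[:,0]+np.cos(a)*o[:,1],o[:,2]])
r=least_squares(lambda p:(proj("w",T(p,obj),c)-pix).ravel(),[.513,-.23,np.radians(102)])
p=r.x;print(p[:2].round(4),np.degrees(p[2]).round(2),r.fun.round(1))
def loc(px,z):
  w=ray("w",px,z,c)-np.array([p[0],p[1],0]);a=p[2];return np.round([1e3*(np.cos(a)*w[0]+np.sin(a)*w[1]),1e3*(-np.sin(a)*w[0]+np.cos(a)*w[1])],1)
for n,px,z in [("fork +x arm inner",Z(310,143),.06),("+x outer",Z(300,84),.06),("-x arm inner",Z(310,273),.06),("-x outer",Z(280,333),.06),("datum side inner edge top",Z(377,200),.06),("fork backing outer",Z(402,200),.06),("shoe -y edge top",Z(226,225),.061),("shoe ctr top",Z(203,222),.061),("det housing low edge",Z(258,36),.07),("lamp housing edge L",Z(140,382),.08),("lamp housing edge R",Z(410,382),.08),("cap ctr",Z(279,535),.092),("cap left",Z(215,535),.092),("cap right",Z(342,535),.092)]: print(n,loc(px,z))
np.save("chk.npy",p)
E
```

```text
[ 0.513  -0.2305] 104.13 [-0.   0.6  0.1  0.9 -0.9 -0.4  0.9 -0.7]
fork +x arm inner [ 19.  -10.9]
+x outer [32.9 -8.8]
-x arm inner [-12.3 -10.1]
-x outer [-27.1  -2. ]
datum side inner edge top [  4.8 -27.3]
fork backing outer [  4.6 -33.5]
shoe -y edge top [ 0.2 10.7]
shoe ctr top [ 1.1 16.4]
det housing low edge [43.   1.1]
lamp housing edge L [-35.9  32.8]
lamp housing edge R [-38.3 -33. ]
cap ctr [-72.6   0.3]
cap left [-72.   15.8]
cap right [-73.1 -14.9]
```

The fit is consistent: housings symmetric at ±33 and cap at y=0. By eye the fork is at about +3.3 mm along x. I will move over the well, and look at the cell in the hand after squaring up.

```bash
python3 - <<'E'
from h import *
plan([.5127,-.2281,.165],down(14.13))
E
```

```text
shift [0.0722 0.0043 0.0966] turn [ 0.   -0.   -2.08]
```

Call:
send_rows(increments=[[[0.02,0.001,0],[0,0,-1]],[[0.05,0.003,0],[0,0,-2.1]],[[0.072,0.0043,0],[0,0,-2.1]],[[0.0722,0.0043,0.03],[0,0,-2.1]],[[0.0722,0.0043,0.06],[0,0,-2.1]]])

```text
clock: 9.98
ee_pos: [0.513, -0.2261, 0.2013]
ee_rot: [0.0, 0.614, 0.79, 0.001]
wrist_force: [0.6, 1.1, -2.1]
finger_gap: 0.148
```

Call:
send_rows(increments=[[[0,0,0.02],[0,0,0]],[[0,0,0.036],[0,0,0]],[[0,0,0.036],[0,0,0]],[[0,0,0.036],[0,0,0]],[[0,0,0.036],[0,0,0]]])

```text
clock: 10.6
ee_pos: [0.5132, -0.2284, 0.1665]
ee_rot: [0.001, 0.615, 0.789, 0.0]
wrist_force: [1.1, -0.8, -0.8]
finger_gap: 0.147
```

```bash
python3 - <<'E'
from h import *
st();plan([.5127,-.2281,.142],down(14.13));c=cal("wrist");save(eyes.capture("wrist"),"w4.png",(230,60,410,240),3.3)
p=np.load("chk.npy");d=np.array([np.cos(p[2]),np.sin(p[2])]);print(proj("w",[[*(p[:2]+d*.0033),.06]],c))
E
```

```text
t 10.6 p [ 0.5132 -0.2284  0.1665] q [7.000e-04 6.147e-01 7.888e-01 4.000e-04] F [ 1.06 -0.82 -0.85] M [-0.05  0.04  0.03] gap 0.147
shift [ 0.0004 -0.0004  0.0245] turn [0.09 0.04 0.01]
[[317.07280736 201.12841704]]
```

View pics/w4.png

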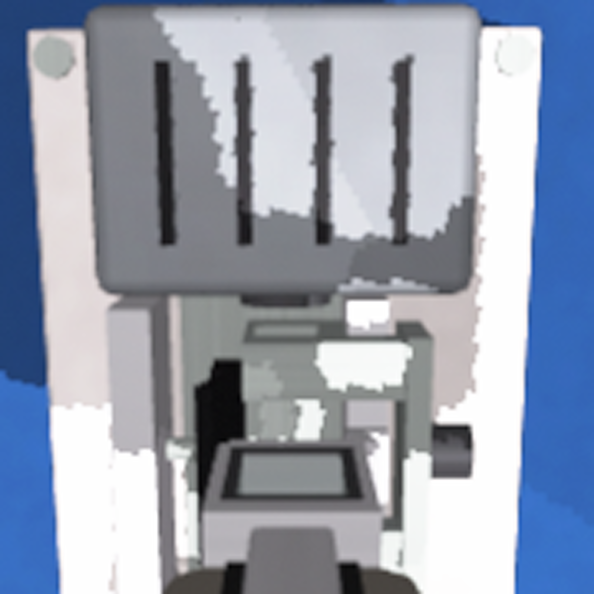

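The cell hangs square over the well with its glass (crop (300,470)) towards the detector. Next: go down gently.

Call:
send_rows(increments=[[[0,0,0.006],[0,0,0]],[[0,0,0.012],[0,0,0]],[[0,0,0.018],[0,0,0]],[[0,0,0.023],[0,0,0]],[[0,0,0.025],[0,0,0]]])

```text
clock: 11.28
ee_pos: [0.5124, -0.2282, 0.1401]
ee_rot: [-0.0, 0.615, 0.789, -0.0]
wrist_force: [0.2, 0.6, -1.8]
finger_gap: 0.151
```

Call:
send_rows(increments=[[[0,0,0.001],[0,0,0]],[[0,0,0.002],[0,0,0]],[[0,0,0.003],[0,0,0]],[[0,0,0.004],[0,0,0]],[[0,0,0.004],[0,0,0]]])

```text
clock: 11.9
ee_pos: [0.5126, -0.2282, 0.1366]
ee_rot: [-0.0, 0.615, 0.789, 0.0]
wrist_force: [-0.0, 0.6, -0.9]
finger_gap: 0.145
```

Call:
send_rows(increments=[[[0,0,0.0005],[0,0,0]],[[0,0,0.001],[0,0,0]],[[0,0,0.0015],[0,0,0]],[[0,0,0.002],[0,0,0]],[[0,0,0.002],[0,0,0]]])

```text
clock: 12.52
ee_pos: [0.5126, -0.2282, 0.1345]
ee_rot: [-0.0, 0.615, 0.789, 0.0]
wrist_force: [-1.1, -0.1, -1.5]
finger_gap: 0.149
```

```bash
python3 -c "
from h import *
st()"
```

```text
t 12.525 p [ 0.5126 -0.2282  0.1345] q [-0.      0.6147  0.7888  0.    ] F [-1.13 -0.1  -1.55] M [-0.06  0.13 -0.02] gap 0.149
```

Call:
send_rows(increments=[[[0,0,0.0005],[0,0,0]],[[0,0,0.001],[0,0,0]],[[0,0,0.0015],[0,0,0]],[[0,0,0.002],[0,0,0]],[[0,0,0.002],[0,0,0]]])

```text
clock: 13.15
ee_pos: [0.5126, -0.2282, 0.1325]
ee_rot: [-0.0, 0.615, 0.789, 0.0]
wrist_force: [0.8, -0.7, -1.8]
finger_gap: 0.152
```

Call:
send_rows(increments=[[[0,0,0.0005],[0,0,0]],[[0,0,0.001],[0,0,0]],[[0,0,0.0015],[0,0,0]],[[0,0,0.002],[0,0,0]],[[0,0,0.002],[0,0,0]]])

```text
clock: 13.78
ee_pos: [0.5126, -0.2282, 0.1305]
ee_rot: [-0.0, 0.615, 0.789, -0.0]
wrist_force: [-0.9, -0.4, -1.7]
finger_gap: 0.151
```

```bash
python3 -c "
from h import *
st()"
```

```text
t 13.775 p [ 0.5126 -0.2282  0.1305] q [-0.      0.6147  0.7888 -0.    ] F [-0.92 -0.45 -1.71] M [-0.06 -0.    0.01] gap 0.151
```

It is 7 mm deep with no contact, so the cell is already inside the fork opening. Next: go on down in small steps and watch the side forces.

Call:
send_rows(increments=[[[0,0,0.001],[0,0,0]],[[0,0,0.002],[0,0,0]],[[0,0,0.003],[0,0,0]],[[0,0,0.004],[0,0,0]],[[0,0,0.004],[0,0,0]]])

```text
clock: 14.4
ee_pos: [0.5125, -0.2282, 0.1265]
ee_rot: [-0.0, 0.615, 0.789, -0.0]
wrist_force: [0.7, 0.2, -0.3]
finger_gap: 0.144
```

Call:
send_rows(increments=[[[0,0,0.001],[0,0,0]],[[0,0,0.002],[0,0,0]],[[0,0,0.003],[0,0,0]],[[0,0,0.004],[0,0,0]],[[0,0,0.004],[0,0,0]]])

```text
clock: 15.02
ee_pos: [0.5122, -0.2287, 0.1226]
ee_rot: [-0.0, 0.615, 0.789, -0.0]
wrist_force: [-4.2, -1.0, 4.2]
finger_gap: 0.148
```

```bash
python3 -c "
from h import *
s=st();print('tool F',(rot(s).T@s['wrist_force']).round(2))"
```

```text
t 15.025 p [ 0.5122 -0.2287  0.1226] q [-2.000e-04  6.148e-01  7.887e-01 -3.000e-04] F [-4.2  -1.01  4.22] M [-0.41  1.11  0.02] gap 0.148
tool F [ 0.04 -4.32 -4.22]
```

The side force is −4.3 N along tool y, so the datum wall is pushing the cell towards the shoe. I shift that way by 0.8 mm.

Call:
send_rows(increments=[[[0,-0.0004,0],[0,0,0]],[[0,-0.0008,0],[0,0,0]],[[0,-0.0008,0],[0,0,0]],[[0,-0.0008,0],[0,0,0]],[[0,-0.0008,0],[0,0,0]]])

```text
clock: 15.65
ee_pos: [0.512, -0.2286, 0.1226]
ee_rot: [0.0, 0.615, 0.789, -0.0]
wrist_force: [-1.1, -1.1, 2.1]
finger_gap: 0.148
```

```bash
python3 -c "
from h import *
s=st();print('tool F',(rot(s).T@s['wrist_force']).round(2),(rot(s).T@s['ft_torque']).round(2))"
```

```text
t 15.65 p [ 0.512  -0.2286  0.1226] q [ 2.000e-04  6.147e-01  7.887e-01 -0.000e+00] F [-1.13 -1.11  2.1 ] M [-0.67  0.58  0.01] gap 0.148
tool F [-0.8  -1.36 -2.1 ] [ 0.73 -0.51 -0.01]
```

Call:
send_rows(increments=[[[0,0,0.0005],[0,0,0]],[[0,0,0.001],[0,0,0]],[[0,0,0.002],[0,0,0]],[[0,0,0.003],[0,0,0]],[[0,0,0.003],[0,0,0]]])

```text
clock: 16.27
ee_pos: [0.5119, -0.2281, 0.1194]
ee_rot: [-0.0, 0.615, 0.789, 0.0]
wrist_force: [-2.2, -0.5, 1.1]
finger_gap: 0.147
```

```bash
python3 -c "
from h import *
s=st();print('tool F',(rot(s).T@s['wrist_force']).round(2),(rot(s).T@s['ft_torque']).round(2))"
```

```text
t 16.275 p [ 0.5119 -0.2281  0.1194] q [-2.000e-04  6.146e-01  7.888e-01  1.000e-04] F [-2.19 -0.47  1.09] M [-0.25  0.58  0.03] gap 0.147
tool F [ 0.08 -2.24 -1.09] [ 0.62 -0.1  -0.03]
```

Call:
send_rows(increments=[[[0,-0.0003,0.001],[0,0,0]],[[0,-0.0003,0.002],[0,0,0]],[[0,-0.0003,0.003],[0,0,0]],[[0,-0.0003,0.004],[0,0,0]],[[0,-0.0003,0.004],[0,0,0]]])

```text
clock: 16.9
ee_pos: [0.5118, -0.2284, 0.1155]
ee_rot: [0.0, 0.615, 0.789, 0.0]
wrist_force: [-0.9, -0.4, 2.2]
finger_gap: 0.147
```

Call:
send_rows(increments=[[[0,0,0.001],[0,0,0]],[[0,0,0.002],[0,0,0]],[[0,0,0.003],[0,0,0]],[[0,0,0.004],[0,0,0]],[[0,0,0.004],[0,0,0]]])

```text
clock: 17.52
ee_pos: [0.5117, -0.2284, 0.1113]
ee_rot: [0.0, 0.615, 0.789, 0.0]
wrist_force: [1.8, -1.2, -1.5]
finger_gap: 0.148
```

```bash
python3 -c "
from h import *
s=st();print('tool F',(rot(s).T@s['wrist_force']).round(2),(rot(s).T@s['ft_torque']).round(2))"
```

```text
t 17.525 p [ 0.5117 -0.2284  0.1113] q [1.000e-04 6.146e-01 7.888e-01 0.000e+00] F [ 1.83 -1.17 -1.52] M [-0.17 -0.31  0.02] gap 0.148
tool F [-1.58  1.49  1.52] [-0.26 -0.24 -0.02]
```

Call:
send_rows(increments=[[[0,0,0.001],[0,0,0]],[[0,0,0.002],[0,0,0]],[[0,0,0.003],[0,0,0]],[[0,0,0.004],[0,0,0]],[[0,0,0.004],[0,0,0]]])

```text
clock: 18.15
ee_pos: [0.5117, -0.2284, 0.1075]
ee_rot: [0.0, 0.615, 0.789, 0.0]
wrist_force: [1.0, -0.0, -1.1]
finger_gap: 0.149
```

Call:
send_rows(increments=[[[0,0,0.001],[0,0,0]],[[0,0,0.002],[0,0,0]],[[0,0,0.003],[0,0,0]],[[0,0,0.004],[0,0,0]],[[0,0,0.004],[0,0,0]]])

```text
clock: 18.77
ee_pos: [0.5117, -0.2285, 0.1035]
ee_rot: [0.0, 0.615, 0.789, 0.0]
wrist_force: [2.0, 1.4, -1.8]
finger_gap: 0.152
```

```bash
python3 -c "
from h import *
s=st();print('tool F',(rot(s).T@s['wrist_force']).round(2),(rot(s).T@s['ft_torque']).round(2))"
```

```text
t 18.775 p [ 0.5117 -0.2285  0.1035] q [1.000e-04 6.147e-01 7.888e-01 0.000e+00] F [ 1.96  1.37 -1.8 ] M [ 0.07 -0.69  0.04] gap 0.152
tool F [0.85 2.24 1.8 ] [-0.68 -0.11 -0.04]
```

Call:
send_rows(increments=[[[0,0,0.001],[0,0,0]],[[0,0,0.002],[0,0,0]],[[0,0,0.003],[0,0,0]],[[0,0,0.004],[0,0,0]],[[0,0,0.004],[0,0,0]]])

```text
clock: 19.4
ee_pos: [0.5116, -0.2285, 0.0994]
ee_rot: [0.0, 0.615, 0.789, 0.0]
wrist_force: [2.7, 0.9, -1.1]
finger_gap: 0.148
```

Call:
send_rows(increments=[[[0,0,0.0003],[0,0,0]],[[0,0,0.0006],[0,0,0]],[[0,0,0.0009],[0,0,0]],[[0,0,0.0012],[0,0,0]],[[0,0,0.0012],[0,0,0]]])

```text
clock: 20.02
ee_pos: [0.5115, -0.2285, 0.0983]
ee_rot: [-0.0, 0.615, 0.789, 0.0]
wrist_force: [3.1, 0.6, -0.4]
finger_gap: 0.152
```

```bash
python3 -c "
from h import *
s=st();print('tool F',(rot(s).T@s['wrist_force']).round(2),(rot(s).T@s['ft_torque']).round(2))"
```

```text
t 20.025 p [ 0.5115 -0.2285  0.0983] q [-0.      0.6147  0.7888  0.    ] F [ 3.12  0.55 -0.36] M [ 0.13 -0.75  0.01] gap 0.152
tool F [-0.23  3.16  0.36] [-0.76 -0.06 -0.01]
```

Call:
send_rows(increments=[[[0,0.0002,0.0002],[0,0,0]],[[0,0.0003,0.0004],[0,0,0]],[[0,0.0003,0.0006],[0,0,0]],[[0,0.0003,0.0008],[0,0,0]],[[0,0.0003,0.0008],[0,0,0]]])

```text
clock: 20.65
ee_pos: [0.5118, -0.2285, 0.0976]
ee_rot: [-0.0, 0.615, 0.789, -0.0]
wrist_force: [2.1, -0.0, 1.3]
finger_gap: 0.148
```

```bash
python3 -c "
from h import *
s=st();print('tool F',(rot(s).T@s['wrist_force']).round(2),(rot(s).T@s['ft_torque']).round(2))"
```

```text
t 20.65 p [ 0.5118 -0.2285  0.0976] q [-1.000e-04  6.147e-01  7.888e-01 -0.000e+00] F [ 2.08 -0.    1.27] M [ 0.12 -0.47  0.05] gap 0.148
tool F [-0.51  2.02 -1.27] [-0.49  0.   -0.05]
```

Call:
send_rows(increments=[[[0,0,0.0002],[0,0,0]],[[0,0,0.0004],[0,0,0]],[[0,0,0.0005],[0,0,0]],[[0,0,0.0006],[0,0,0]],[[0,0,0.0006],[0,0,0]]])

```text
clock: 21.28
ee_pos: [0.5118, -0.2285, 0.0976]
ee_rot: [-0.0, 0.615, 0.789, 0.0]
wrist_force: [0.0, 1.4, 7.4]
finger_gap: 0.151
```

```bash
python3 -c "
from h import *
s=st();print('tool F',(rot(s).T@s['wrist_force']).round(2),(rot(s).T@s['ft_torque']).round(2))"
```

```text
t 21.275 p [ 0.5118 -0.2285  0.0976] q [-1.000e-04  6.147e-01  7.887e-01  2.000e-04] F [0.01 1.35 7.41] M [0.28 0.07 0.04] gap 0.151
tool F [ 1.31  0.34 -7.41] [ 0.    0.29 -0.04]
```

The floor was met at TCP z 0.0976, exactly as predicted, at about 10 N per mm. Next: press 1.2 mm further and hold.

Call:
send_rows(increments=[[[0,0,0.0004],[0,0,0]],[[0,0,0.0008],[0,0,0]],[[0,0,0.0011],[0,0,0]],[[0,0,0.0012],[0,0,0]],[[0,0,0.0012],[0,0,0]]])

```text
clock: 21.9
ee_pos: [0.5118, -0.2286, 0.0975]
ee_rot: [-0.0, 0.615, 0.789, 0.001]
wrist_force: [-2.0, 3.3, 17.9]
finger_gap: 0.148
```

```bash
python3 -c "
from h import *
s=st();print('tool F',(rot(s).T@s['wrist_force']).round(2),(rot(s).T@s['ft_torque']).round(2))"
```

```text
t 21.9 p [ 0.5118 -0.2286  0.0975] q [-2.000e-04  6.147e-01  7.888e-01  6.000e-04] F [-2.01  3.31 17.9 ] M [0.64 0.85 0.09] gap 0.148
tool F [  3.72  -1.13 -17.89] [ 0.67  0.82 -0.09]
```

Call:
send_rows(increments=[[[0,0,0.0002],[0,0,0]],[[0,0,0.0002],[0,0,0]],[[0,0,0.0002],[0,0,0]],[[0,0,0.0002],[0,0,0]],[[0,0,0.0002],[0,0,0]]])

```text
clock: 22.52
ee_pos: [0.5119, -0.2286, 0.0975]
ee_rot: [-0.0, 0.615, 0.789, 0.001]
wrist_force: [-2.0, 3.2, 19.3]
finger_gap: 0.149
```

Call:
send_rows(increments=[[[0,0,0],[0,0,0]],[[0,0,0],[0,0,0]],[[0,0,-0.0006],[0,0,0]],[[0,0,-0.0012],[0,0,0]],[[0,0,-0.0016],[0,0,0]]])

```text
clock: 23.15
ee_pos: [0.5118, -0.2285, 0.0976]
ee_rot: [0.0, 0.615, 0.789, 0.0]
wrist_force: [0.9, 1.4, 3.4]
finger_gap: 0.149
```

```bash
python3 -c "
from h import *
s=st();print('tool F',(rot(s).T@s['wrist_force']).round(2),(rot(s).T@s['ft_torque']).round(2))"
```

```text
t 23.15 p [ 0.5118 -0.2285  0.0976] q [0.000e+00 6.147e-01 7.887e-01 1.000e-04] F [0.87 1.43 3.44] M [ 0.22 -0.2   0.07] gap 0.149
tool F [ 1.17  1.19 -3.44] [-0.25  0.16 -0.07]
```

It was pressed with about 20 N for about 0.9 s and is now relaxed. Next: let go with a modest opening and withdraw upwards.

Call:
send_rows(increments=[[[0,0,0],[0,0,0]],[[0,0,0],[0,0,0]],[[0,0,0],[0,0,0]],[[0,0,0],[0,0,0]],[[0,0,0],[0,0,0]]], hand=130, grip_force=10)

```text
clock: 23.78
ee_pos: [0.5118, -0.2284, 0.0971]
ee_rot: [-0.0, 0.615, 0.789, -0.0]
wrist_force: [0.2, 0.2, 0.3]
finger_gap: 0.488
```

```bash
python3 -c "
from h import *
s=st();print('tool F',(rot(s).T@s['wrist_force']).round(2))"
```

```text
t 23.775 p [ 0.5118 -0.2284  0.0971] q [-1.000e-04  6.147e-01  7.888e-01 -0.000e+00] F [0.17 0.19 0.29] M [-0.09  0.02 -0.03] gap 0.488
tool F [ 0.14  0.21 -0.29]
```

Call:
send_rows(increments=[[[0,0,-0.01],[0,0,0]],[[0,0,-0.04],[0,0,0]],[[0,0,-0.08],[0,0,0]],[[0,0,-0.12],[0,0,0]],[[0,0,-0.16],[0,0,0]]])

```text
clock: 24.4
ee_pos: [0.5117, -0.2285, 0.2592]
ee_rot: [0.0, 0.615, 0.789, 0.0]
wrist_force: [0.6, -0.7, -0.8]
finger_gap: 0.488
```

Call:
send_rows(increments=[[[-0.03,0,-0.01],[0,0,0]],[[-0.07,0,-0.01],[0,0,0]],[[-0.07,0,-0.01],[0,0,0]],[[-0.07,0,-0.01],[0,0,0]],[[-0.07,0,-0.01],[0,0,0]]])

```text
clock: 25.02
ee_pos: [0.529, -0.295, 0.2671]
ee_rot: [-0.0, 0.614, 0.789, 0.0]
wrist_force: [-0.3, 0.2, -1.2]
finger_gap: 0.493
```

```bash
python3 - <<'E'
from h import *
st();c=cal("wrist");im=eyes.capture("wrist")
save(im,"w5.png",(240,20,400,170),4);np.savez("w5.npz",K=c[0],r=c[1],t=c[2])
p=np.load("chk.npy")
for k,z in(("fin",.093),("cell",.02)):
  for d in eyes.spot_point("wrist",k)[:2]:
    w=ray("w",d["pixel"],z,c)[:2]-p[:2];a=p[2];print(k,np.round(d["pixel"]),(1e3*np.array([np.cos(a)*w[0]+np.sin(a)*w[1],-np.sin(a)*w[0]+np.cos(a)*w[1]])).round(1))
E
```

```text
t 25.025 p [ 0.529  -0.295   0.2671] q [-4.000e-04  6.141e-01  7.892e-01  4.000e-04] F [-0.26  0.18 -1.16] M [-0.1   0.02  0.05] gap 0.493
fin [322. 111.] [ 2.9 -3. ]
cell [318. 113.] [0.6 0. ]
```

View pics/w5.png

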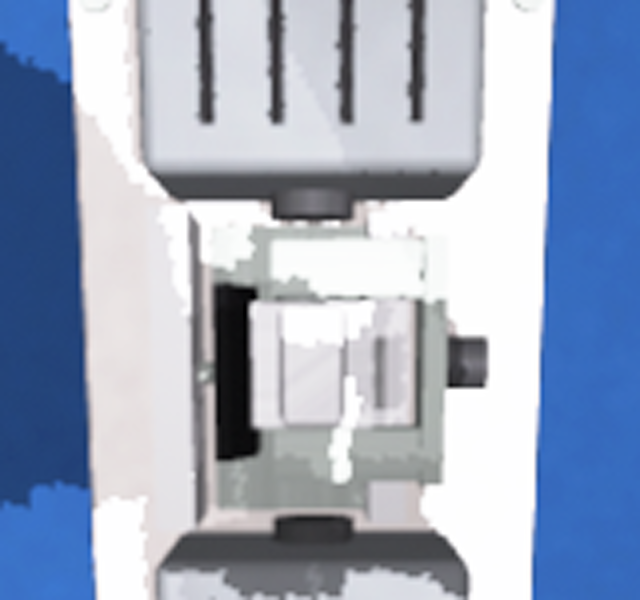

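The cell stands in the fork, square and upright: fin top at crop (312,370), body between the two fork arms (crop rows 298 and 425), shoe pushed out on its left. The TCP height while pressing matched the floor. Handing in.

```bash
python3 -c "
from h import *
st();print(bot.hand_in())"
```

```text
t 25.175 p [ 0.5291 -0.2954  0.2672] q [-1.000e-04  6.142e-01  7.891e-01  3.000e-04] F [ 0.7  -0.2  -0.02] M [-0.11  0.03  0.06] gap 0.488
the job is handed in; nothing more can be done
None
```

The window cell is seated in the larger checker's well, glass faces along the light path, and I handed the job in at 25 s.

- **Opening:** I did not slide the cell on the fork tops. The camera put the fork's middle at about +3.3 mm along x. Lowered there gently, the cell went straight in with no contact on the fork tops.
- **Descent:** on the way down it met the datum wall at about 4 N. I shifted it 0.8 mm and then 0.3 mm towards the shoe, and later 0.3 mm back.
- **Seating:** it met the floor at TCP height 0.0976 m, exactly as predicted from the grasp. I pressed with 19.3 N at the wrist, about 20 N on the floor, for more than half a second. I eased off and let go. The highest force I read was 19.3 N.
- **Last checks:** the wrist picture shows the cell between the fork arms, square and upright, with the shoe pushed out. The network's points in that picture were up to 3 mm off, and its fin and cell points disagreed. I went by the picture and the contact height.
- **Bystanders:** the blank, tin and screwdriver were never approached, and I did not check them again with a camera.

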